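Shut the tagged air valve in the bench service duct

ROBOT

A 6-joint arm with a two-finger parallel gripper is mounted at the origin on the work surface. World frame = base frame: x ahead of the robot, y to its left, z up, the work surface at z = 0. Lengths are in m, angles in degrees, forces in N, time in s.
With the tool pointing down it reaches from about 0.4 to 0.825 m from the base axis. Payload 7 kg.
Tool frame: the origin (TCP) lies between the finger pads; the fingertips stand ctrl.nose_length ahead of it and the grasp point (between the pads) lies 2 mm behind it (ctrl.nose_length is the distance from the TCP to the fingertips, in m); z points along the fingers, y is the line along which they close (so a half turn about z gives the same grasp; the last joint's range is limited). The gripper opens to 88 mm and grips with 3 to 60 N. Pads are 19 mm wide; open, the fingers measure 130 mm over their backs; the gripper's body (78 mm by 193 mm) begins 47 mm behind the grasp point.
Start: joints at [-57.405, 20.546, 0.682, 0, -70.136, -16.507], TCP at [0.187, -0.649, 0.244] pointing down, gripper open.
Joint ranges: [-176.03, 176.03], [-82.01, 121.73], [-58.28, 71.71], [-173.87, 95.51], [-174.79, -0.11], [-173.66, 173.66]. Speed limits (degrees/s): [136.94, 136.94, 172.46, 180, 180, 180].

INTERFACE

Orientations are given as [roll, pitch, yaw] about the fixed x, y, z axes, in that order (R = Rz(yaw) Ry(pitch) Rx(roll)).
In Python, from plant import ctrl gives the robot as it stands.
- The arm moves only by the tool apply_moves, never from a script. Its argument "commands" is a list of rows, each a list of 3 entries, a list of its own where there are three numbers: the shift along the world's x, y, z in cm, then the turn about the world's z in rad, then the closure, from 0 (fully open) to 1 (shut). In form: [[[x, y, z], turn, jaw], ...]. A call has 1 to 20 rows; each row is the pose to reach, as a shift and turn from the pose commanded when the call began; what a row does not reach only later rows make up. A row lasts 1/12 s, in which the tool goes at most 41.7 mm and 7.16 degrees, less where a joint would pass 70% of its speed; a pose out of reach is approached as far as the arm can. A call with a gripper value outside its range is refused whole. The fingers move at their own pace and stop on an object; the grip force is fixed at half the most. Time passes only in rows, so rows that repeat a pose let the fingers close. It gives the time, the measured TCP pose, the force, the opening and the grip force at its end, in the units of the state.
- ctrl.get_obs(): the state, without advancing time (a new reading comes with each control period).
- ctrl.snapshot(name): name is "side" or "top" or "wrist"; returns a dict with "img" (480x640x3 uint8, red, green, blue), "fx", "fy", "cx", "cy" (pixels), "T" (4x4, takes a point from camera to world coordinates). Camera axes: x right, y up, looking along -z (the intrinsics and any distortion apply to the point x, -y, -z); pixel columns grow to the right and rows downward; lengths in m; the calibration is good to about 2 mm. A picture is of the moment at which its call begins. There is no depth.
- ctrl.close_job(): hands the job in; it is judged then, once.
Trained networks look in a picture, given as the dict that the camera call returned (one of the last four; its "shot" number tells which), for a name from the list of things; names that differ only in an ending like _2 or _b are one class to them, and where a whole thing is asked for, a point or a joint stands for the part that bears it (a point fixed in the world has none). Each returns a list of dicts, best first, with "score" (0 to 1); they miss things now and then, are a little off and sometimes report something else, mostly with a low value. They report only what shows in the picture. A call takes as long as a camera call.
- ctrl.search_frame(picture, target): "at" ([column, row] in pixels, amid what is visible of it).
- ctrl.spot_point(picture, target): "at" ([column, row] in pixels: a listed point, or the origin of a listed thing).
The state is a dict: "clock": time; "joint_pos": joint angles; "qvel": joint speeds; "tau": joint torques, N m; "tool_pos": TCP position; "orientation": TCP orientation; "force": force on the tool from outside, world axes, zero at the start; "moment": the same for the moment, N m; "opening": finger opening in m; "gripper_force": force on a finger pad.
Only numpy, scipy, OpenCV 4.12 (cv2) and the standard library are available. Lean on these libraries where they do the work, as an engineer would, in place of code of your own. Each camera call takes 0.05 s, during which the arm holds its last target. There are 200 camera calls.

TASK

The compressed-air valves of this electronics bench are in the left half of the grey service duct, under the sliding aluminium cover. With fingertips only, gripping and lifting nothing, push the cover by its lip all the way to the right until it stops, then push the lever with the round tag clockwise (seen from above), a quarter turn, until it stops square across its pipe. Leave the cover open, the other lever as it is, and the things standing about the duct where they are.

Things in the scene. Friction and masses are not known exactly. Their poses are not given: they have to be found in the camera images.
- bay (a point): Centre of the valve bay's mouth, 110 mm above the bench. Axes are the duct's: x away from the robot (yaw within 0.2 rad), y left along the duct, z up. The duct is a fixed grey steel box 230 (x) by 600 (y) by 110 mm high. Its left half is the open-topped bay: inside, 142 mm either way in y and 103 mm in x from here. The right half has a fixed top. Tracks 12 mm high line both long top edges.
- cover_lip (a point): Middle of the upturned finger lip near the left end of the cover: an upright flange 100 mm long (along x), 3 mm thick (y), 16 mm high. This point is half-way up it, 122 mm above the bench; its top is at 130 mm, the flat cover plate's upper side at 114 mm. The cover's left edge is 8 mm beyond the lip. Axes as the duct's; pushing the lip towards -y (right) opens the cover.
- cover (a joint): Travel of the flat aluminium cover, m: 0 shut over the bay, 0.29 fully open at its stop, lying over the duct's right half. Starts between 0 and 0.03. About 3 N of friction; stays where it is left.
- tagged_lever (a joint): Angle, rad, of the lever with the round tag: 0 open (along its pipe, pointing to the duct's -x, towards the robot), 1.571 shut at its stop (across the pipe, pointing to the duct's +y, left). Grows clockwise seen from above. Starts between 0 and 0.15. About 0.3 N m of friction; stays where it is left.
- tagged_end (a point): On the tagged lever, 66 mm from its pivot, mid-thickness, 96 mm above the bench. The level lever has a black sleeve 18 mm wide, 10 mm thick, from 22 to 84 mm out. A round flat metal tag, 30 mm across, 2 mm thick, lies on top of it, centred 38 mm from the pivot. Own x runs from the free end to the pivot, z up.
- tagged_pivot (a point): On the tagged lever's upright pivot axis, 96 mm above the bench; fixed, axes as the duct's. It is 35 mm beyond the bay's centre in x and 70 mm right or 50 mm left of it: the two valves, 120 mm apart, swap places. Brass body and copper pipe lie under the lever along x, tops at most 61 mm above the bench but for the stem. The supply pipe drops to the bench off the left end.
- plain_lever (a joint): Angle, rad, of the other lever, the same but without a tag; same senses. Starts between 0 and 0.1 (open) and is to be left so.
- plain_end (a point): On the untagged lever, 66 mm from its pivot, mid-thickness, 96 mm above the bench. Same shape, size and axes as the tagged lever, but no tag.
- tip_pot: Small black round pot, 54 mm across, 40 mm high, standing on the bench off the left end of the duct; bystander. Origin under its centre.
- spool: Solder spool with white flanges, 60 mm across, 40 mm high, standing on the bench in front of the duct; bystander. Origin under its centre.
- flux: Small flux bottle, 36 mm across, 70 mm high, standing on the bench off the left end of the duct; bystander. Origin under its centre.

How it is judged (in metres and radians):
On the way, in this order (a step that is already met when the one before it is completed fails the run):
1. the cover is pushed fully open, against its stop (value of joint cover above 0.278 m), for 0.2 s.
2. the tagged lever is pushed shut, against its stop (value of joint tagged_lever above 1.48 rad), for 0.2 s.
At the end, for the whole second after the job is handed in: The cover is open to within 15 mm of its stop, the tagged lever is shut to within 5 degrees of its stop, the plain lever is still open (under 0.25 rad), both are at rest, and no bystander is more than 25 mm from where it stood (value of joint cover above 0.275 m and value of joint tagged_lever above 1.48 rad and value of joint plain_lever below 0.25 rad and velocity of joint tagged_lever between -0.05 and 0.05 rad/s and velocity of joint cover between -0.01 and 0.01 m/s and distance of each of tip_pot, spool, flux from where it was at the start of the episode below 0.025 m); the robot touches nothing.
It fails at once if the plain (untagged) lever is turned past 0.25 rad (value of joint plain_lever above 0.25 rad).
It fails at once if a bystander is moved or lifted by more than 25 mm (distance of any of tip_pot, spool, flux from where it was at the start of the episode above 0.025 m).
It fails at once if a lever is gripped: the lever stands between the fingers while they touch it ((y of the grasp point in the frame of tagged_end between -0.007 and 0.007 m and x of the grasp point in the frame of tagged_end between -0.03 and 0.045 m and z of the grasp point in the frame of tagged_end between -0.03 and 0.018 m and contact force between the fingers and tagged_lever above 0.5 N) or (y of the grasp point in the frame of plain_end between -0.007 and 0.007 m and x of the grasp point in the frame of plain_end between -0.03 and 0.045 m and z of the grasp point in the frame of plain_end between -0.03 and 0.018 m and contact force between the fingers and plain_lever above 0.5 N)).
It fails at once if the cover's lip is gripped: the lip stands between the fingers while they touch it (y of the grasp point in the frame of cover_lip between -0.005 and 0.005 m and x of the grasp point in the frame of cover_lip between -0.06 and 0.06 m and z of the grasp point in the frame of cover_lip between -0.02 and 0.022 m and contact force between the fingers and cover above 0.5 N).
It also fails if it takes over 58 s, if anything falls off the work surface, if the arm or the gripper's body presses on something with over 40 N, if the wrist force passes 120 N, or if a joint passes its speed limit or range.

## Working session

There is one attempt and no reset: what is moved stays moved. The work goes in short steps, Python scripts to look and compute and a tool call to move; the robot and the scene stay as the last step left them, time stands still between calls to the robot, and variables do not carry over. Pictures are saved under pics/ and viewed, at most 10 in all, crops included, and the job is handed in when it is done.

Besides the shell and the picture viewer there is one more tool, called after "Request:" by a JSON object that holds its "api" and its "payload", one argument or row to a line. apply_moves: Moves the arm, as the interface text tells. Its arguments: {"type":"object","properties":{"commands":{"type":"array"}},"required":["commands"]}

```bash
mkdir -p pics; cat > h.py <<'E'
import numpy as np, cv2
from plant import ctrl
def ray(p,uv):
    T=np.array(p["T"]); d=np.array([(uv[0]-p["cx"])/p["fx"],-(uv[1]-p["cy"])/p["fy"],-1.0])
    return T[:3,3],T[:3,:3]@d
def at_z(p,uv,z):
    o,d=ray(p,uv); return o+d*(z-o[2])/d[2]
def proj(p,X):
    T=np.array(p["T"]); c=T[:3,:3].T@(np.array(X)-T[:3,3]); return [p["cx"]+p["fx"]*c[0]/-c[2], p["cy"]+p["fy"]*-c[1]/-c[2]]
def save(p,n): cv2.imwrite(f"pics/{n}.png",cv2.cvtColor(np.array(p["img"]),cv2.COLOR_RGB2BGR))
Z=dict(bay=.11,cover_lip=.122,tagged_end=.096,plain_end=.096,tagged_pivot=.096,tip_pot=0,spool=0,flux=0)
E
python3 - <<'E'
from h import *
print(ctrl.nose_length, ctrl.get_obs())
for n in ("top","side"):
    p=ctrl.snapshot(n); save(p,n+"0"); print(n,[k for k in p if k!="img"],np.round(np.array(p["T"]),3).tolist(),p["fx"])
    for t in ("bay","cover_lip","tip_pot","spool","flux"):
        for r in ctrl.spot_point(p,t)[:2]: print(t,np.round(r["at"],1),round(r["score"],2),np.round(at_z(p,r["at"],Z[t]),4))
E
```

```text
0.017 {'clock': 0.0, 'joint_pos': array([-5.74023216e+01,  2.05909356e+01,  6.33462944e-01, -1.99399032e-02,
       -7.01364572e+01, -1.65074036e+01]), 'qvel': array([-0.08538441,  0.05823438, -0.14312451,  0.0451256 ,  0.04778186,
       -0.00183569]), 'tau': array([ 1.62617314e-03, -5.82720315e+01,  2.93067920e+01,  6.99747339e+00,
        6.91502384e-03, -1.48123891e-04]), 'tool_pos': array([ 0.18692653, -0.64811369,  0.24262652]), 'orientation': array([ 1.79904615e+02, -8.71955382e-03, -1.63916509e+02]), 'force': array([-0.44713242,  0.13666455,  0.22372624]), 'moment': array([0.02506811, 0.0076113 , 0.01166745]), 'gripper_force': 0.0, 'opening': 0.08789634625038513}
top ['fx', 'fy', 'cx', 'cy', 'T', 'shot'] [[-0.011, 0.98, -0.197, 0.32], [-1.0, -0.011, 0.005, 0.039], [0.003, 0.197, 0.98, 0.962], [0.0, 0.0, 0.0, 1.0]] 529.2724119599891
bay [302.  187.1] 0.93 [0.5854 0.0576 0.11  ]
cover_lip [223.9 168.1] 0.91 [0.6159 0.1871 0.122 ]
tip_pot [182.2 165.4] 0.75 [0.6652 0.2882 0.    ]
spool [444.  321.9] 0.84 [ 0.3642 -0.1941  0.    ]
flux [180.1 234.5] 0.69 [0.5303 0.2869 0.    ]
side ['fx', 'fy', 'cx', 'cy', 'T', 'shot'] [[-0.964, 0.211, -0.162, 0.314], [-0.266, -0.757, 0.597, 0.716], [0.004, 0.618, 0.786, 0.984], [0.0, 0.0, 0.0, 1.0]] 588.509361992834
bay [272.2 229.3] 0.71 [0.5854 0.0567 0.11  ]
cover_lip [237.4 271.4] 0.57 [0.6111 0.1743 0.122 ]
tip_pot [198.  344.9] 0.58 [0.6657 0.2739 0.    ]
spool [403.4 191.9] 0.9 [ 0.3671 -0.2102  0.    ]
flux [268.4 363.5] 0.58 [0.5276 0.2746 0.    ]
```

View pics/top0.png

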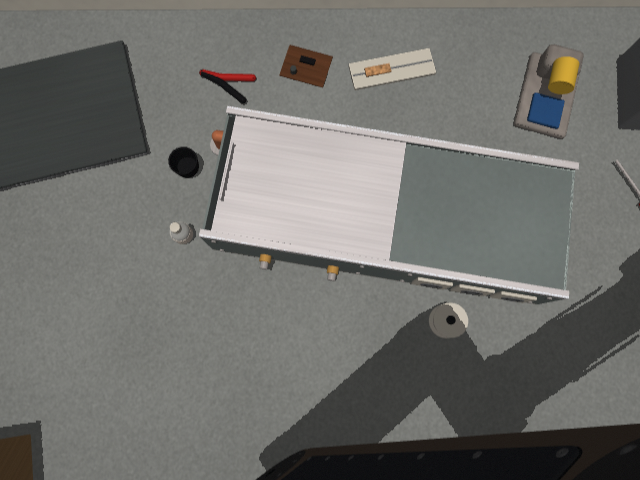

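View pics/side0.png

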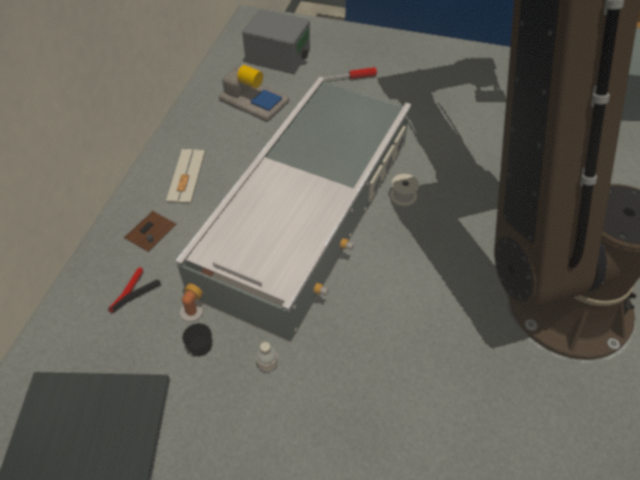

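```bash
python3 - <<'E'
from h import *
p=ctrl.snapshot("top"); s=ctrl.snapshot("side")
for P,c,l in ((p,[(228,107),(578,164),(568,297),(201,235)],[(234.5,146),(229,172),(224,199)]),(s,[(179,262),(321,79),(409,105),(290,307)],[(215,264),(238,273),(262,282)])):
    C=np.array([at_z(P,u,.122) for u in c]); print(C.round(4).tolist())
    print(C.mean(0).round(4), [np.linalg.norm(C[i]-C[i-1]).round(4) for i in range(4)])
    L=np.array([at_z(P,u,.126) for u in l]);print(L.round(4).tolist())
    for a,b in ((0,1),(3,2)): d=C[a]-C[b]; print("yaw",np.arctan2(-d[0],d[1]) if d[1]>0 else np.arctan2(d[0],-d[1]))
E
```

```text
[[0.7252, 0.1827, 0.122], [0.6171, -0.404, 0.122], [0.3954, -0.3639, 0.122], [0.5024, 0.2216, 0.122]]
[ 0.56   -0.0909  0.122 ] [np.float64(0.2262), np.float64(0.5965), np.float64(0.2252), np.float64(0.5952)]
[[0.6531, 0.1696, 0.126], [0.6077, 0.1778, 0.126], [0.5614, 0.185, 0.126]]
yaw -0.18235968834429478
yaw -0.18070397975488686
[[0.7197, 0.1831, 0.122], [0.6139, -0.4006, 0.122], [0.3966, -0.3628, 0.122], [0.4989, 0.2198, 0.122]]
[ 0.5573 -0.0901  0.122 ] [np.float64(0.2238), np.float64(0.5932), np.float64(0.2206), np.float64(0.5915)]
[[0.654, 0.1724, 0.126], [0.6075, 0.1797, 0.126], [0.5604, 0.1865, 0.126]]
yaw -0.17932210799265494
yaw -0.17392247479857012
```

Request:
{"api": "apply_moves", "payload": {
  "commands": [
    [[42.5,85.2,0],1.11,1],
    [[42.5,85.2,0],1.11,1],
    [[42.5,85.2,0],1.11,1],
    [[42.5,85.2,0],1.11,1],
    [[42.5,85.2,0],1.11,1],
    [[42.5,85.2,0],1.11,1],
    [[42.5,85.2,0],1.11,1],
    [[42.5,85.2,0],1.11,1],
    [[42.5,85.2,0],1.11,1],
    [[42.5,85.2,0],1.11,1],
    [[42.5,85.2,0],1.11,1],
    [[42.5,85.2,0],1.11,1],
    [[42.5,85.2,0],1.11,1],
    [[42.5,85.2,0],1.11,1],
    [[42.5,85.2,0],1.11,1],
    [[42.5,85.2,0],1.11,1],
    [[42.5,85.2,0],1.11,1],
    [[42.5,85.2,0],1.11,1],
    [[42.5,85.2,0],1.11,1],
    [[42.5,85.2,0],1.11,1]
  ]
}}

```text
clock: 2.37
tool_pos: [0.5595, 0.0994, 0.244]
orientation: [-180.0, 0.0, -100.3]
force: [1.0, -1.0, -0.1]
opening: 0.0
gripper_force: 0.0
```

Request:
{"api": "apply_moves", "payload": {
  "commands": [
    [[5.2,10.3,0],0,1],
    [[5.2,10.3,0],0,1],
    [[5.2,10.3,0],0,1],
    [[5.2,10.3,0],0,1],
    [[5.2,10.3,0],0,1]
  ]
}}

```text
clock: 2.78
tool_pos: [0.6112, 0.2018, 0.2424]
orientation: [179.9, -0.1, -100.2]
force: [0.2, -0.9, -0.3]
opening: 0.0003
gripper_force: 0.0
```

```bash
python3 - <<'E'
from h import *
o=ctrl.get_obs(); print(o["tool_pos"],o["orientation"],o["force"],o["clock"])
p=ctrl.snapshot("wrist"); save(p,"w1")
for r in ctrl.spot_point(p,"cover_lip")[:2]: print(np.round(r["at"],1),r["score"],at_z(p,r["at"],.122).round(4))
print("predicted lip px",proj(p,[.6076,.179,.126]))
E
```

```text
[0.61124648 0.20180753 0.2424476 ] [ 1.79938398e+02 -5.81510607e-02 -1.00204158e+02] [ 0.16341029 -0.89991026 -0.34956462] 2.7833
[312.3 210.2] 0.84 [0.6122 0.1798 0.122 ]
predicted lip px [np.float64(317.9181670814299), np.float64(209.09266475130542)]
```

View pics/w1.png

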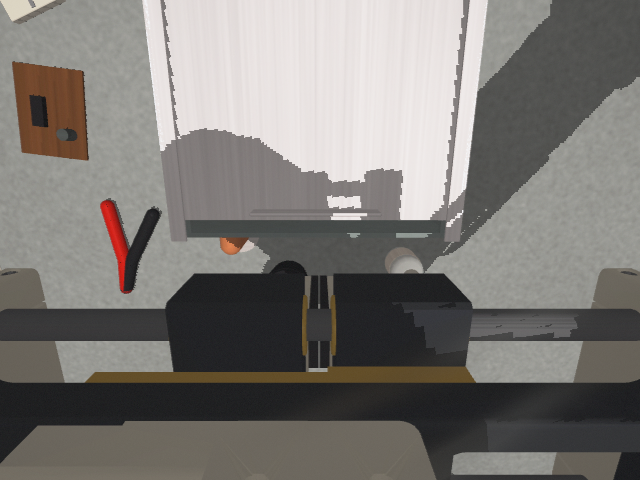

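Request:
{"api": "apply_moves", "payload": {
  "commands": [
    [[0,0,-4],0,1],
    [[0,0,-8],0,1],
    [[0,0,-10],0,1],
    [[0,0,-10.7],0,1],
    [[0,0,-10.7],0,1],
    [[0,0,-10.7],0,1]
  ]
}}

```text
clock: 3.38
tool_pos: [0.6118, 0.1998, 0.1382]
orientation: [-179.9, 0.0, -100.3]
force: [0.9, 0.7, 1.0]
opening: -0.0
gripper_force: 0.0
```

Request:
{"api": "apply_moves", "payload": {
  "commands": [
    [[-0.18,-0.98,-0.2],0,1],
    [[-0.35,-1.97,-0.2],0,1],
    [[-0.53,-2.95,-0.2],0,1],
    [[-0.8,-4.43,-0.2],0,1],
    [[-1.06,-5.9,-0.2],0,1],
    [[-1.33,-7.38,-0.2],0,1],
    [[-1.59,-8.86,-0.2],0,1],
    [[-1.86,-10.33,-0.2],0,1],
    [[-2.12,-11.81,-0.2],0,1],
    [[-2.39,-13.28,-0.2],0,1],
    [[-2.66,-14.76,-0.2],0,1],
    [[-2.92,-16.24,-0.2],0,1],
    [[-3.19,-17.71,-0.2],0,1],
    [[-3.45,-19.19,-0.2],0,1],
    [[-3.72,-20.66,-0.2],0,1],
    [[-3.98,-22.14,-0.2],0,1],
    [[-4.25,-23.62,-0.2],0,1],
    [[-4.51,-25.09,-0.2],0,1],
    [[-4.6,-25.6,-0.2],0,1],
    [[-4.69,-26.08,-0.2],0,1]
  ]
}}

```text
clock: 5.05
tool_pos: [0.5633, -0.0619, 0.1343]
orientation: [179.9, -0.0, -100.4]
force: [0.5, 3.4, 2.3]
opening: 0.0001
gripper_force: 1.7
```

```bash
python3 - <<'E'
from h import *
o=ctrl.get_obs(); print(o["tool_pos"],o["force"],o["clock"])
b=np.array([.5856,.0571]);X=np.array([.984,-.177]);Y=np.array([.177,.984])
p=ctrl.snapshot("wrist"); save(p,"w2")
for n in ("cover_lip","tagged_end","plain_end","tagged_pivot","bay"):
    for r in ctrl.spot_point(p,n)[:2]:
        q=at_z(p,r["at"],Z[n]); print(n,np.round(r["at"],1),round(r["score"],2),q.round(4),"duct",((q[:2]-b)@X).round(4),((q[:2]-b)@Y).round(4))
d=o["tool_pos"][:2]-b; print("tool duct",d@X,d@Y)
E
```

```text
[ 0.56325722 -0.06191956  0.1342821 ] [0.47756917 3.42124844 2.31729362] 5.05
cover_lip [312.8 274.5] 0.74 [ 0.5643 -0.0733  0.122 ] duct 0.0021 -0.132
tool duct -0.0009188329664354261 -0.12106992165741566
```

View pics/w2.png

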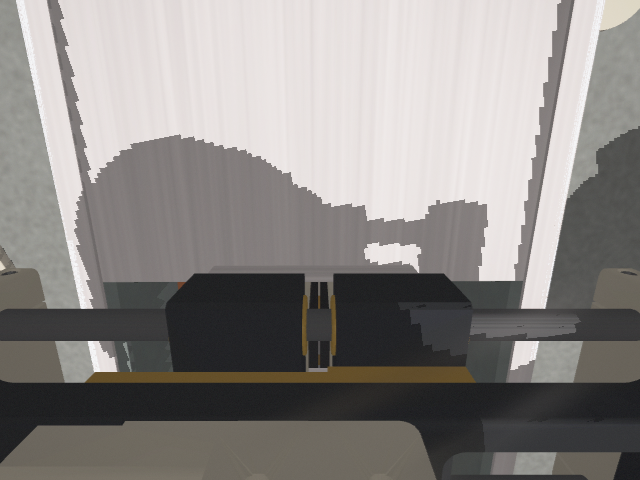

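Request:
{"api": "apply_moves", "payload": {
  "commands": [
    [[-0.18,-0.98,0.1],0,1],
    [[-0.27,-1.5,0.1],0,1],
    [[-0.35,-1.97,0.1],0,1],
    [[-0.4,-2.2,0.1],0,1],
    [[-0.44,-2.46,0.1],0,1],
    [[-0.48,-2.7,0.1],0,1]
  ]
}}

```text
clock: 5.85
tool_pos: [0.5606, -0.0795, 0.1353]
orientation: [-179.9, 0.7, -100.4]
force: [-5.6, 61.6, 6.7]
opening: 0.0007
gripper_force: 29.5
```

Request:
{"api": "apply_moves", "payload": {
  "commands": [
    [[0.1,0.5,0],0,1],
    [[0.13,0.7,0],0,1],
    [[0.13,0.7,0],0,1],
    [[0.13,0.7,0],0,1],
    [[0.5,3,0],0,1],
    [[0.6,4,4],0,1],
    [[0.6,4,8],0,1],
    [[1.8,10,11],0,1],
    [[3,17,11],0,1],
    [[3.6,21,11],0,1],
    [[3.9,23,11],0,1],
    [[3.9,23,11],0,1],
    [[3.9,23,11],0,1],
    [[3.9,23,11],0,1],
    [[3.9,23,11],0,1]
  ]
}}

```text
clock: 7.1
tool_pos: [0.598, 0.1421, 0.2453]
orientation: [180.0, -0.1, -100.3]
force: [-0.7, 0.1, 0.8]
opening: 0.0006
gripper_force: 0.0
```

```bash
cat > look.py <<'E'
from h import *
import sys
o=ctrl.get_obs(); print(o["tool_pos"],o["force"],o["clock"])
b=np.array([.5856,.0571]);X=np.array([.984,-.177]);Y=np.array([.177,.984])
for c in sys.argv[2:]:
  p=ctrl.snapshot(c); save(p,c+sys.argv[1]); print(c)
  for n in ("cover_lip","tagged_end","plain_end","bay"):
    for r in ctrl.spot_point(p,n)[:2]:
        q=at_z(p,r["at"],Z[n]); print(n,np.round(r["at"],1),round(r["score"],2),q.round(4),"duct",((q[:2]-b)@X).round(4),((q[:2]-b)@Y).round(4))
d=o["tool_pos"][:2]-b; print("tool duct",d@X,d@Y)
E
python3 look.py 3 wrist top
```

```text
[0.59803136 0.14205741 0.24529707] [-0.70294591  0.12900672  0.8140743 ] 7.1
wrist
tagged_end [352.2  26.3] 0.96 [ 0.5451 -0.0069  0.096 ] duct -0.0285 -0.0702
plain_end [350.1 189.9] 0.92 [0.5657 0.114  0.096 ] duct -0.0296 0.0525
bay [312.9 116.6] 0.72 [0.5859 0.0517 0.11  ] duct 0.0013 -0.0052
top
cover_lip [392.5 197.8] 0.92 [ 0.5617 -0.0916  0.122 ] duct 0.0028 -0.1505
tagged_end [337.8 210.8] 0.92 [ 0.5474 -0.0023  0.096 ] duct -0.0271 -0.0652
plain_end [267.4 200.3] 0.59 [0.567  0.1167 0.096 ] duct -0.0288 0.0553
plain_end [341.7 210.9] 0.37 [ 0.5472 -0.0089  0.096 ] duct -0.0261 -0.0717
bay [302.6 186.3] 0.78 [0.5868 0.0566 0.11  ] duct 0.0012 -0.0003
tool duct -0.0028050037137112294 0.08579844063157635
```

View pics/wrist3.png

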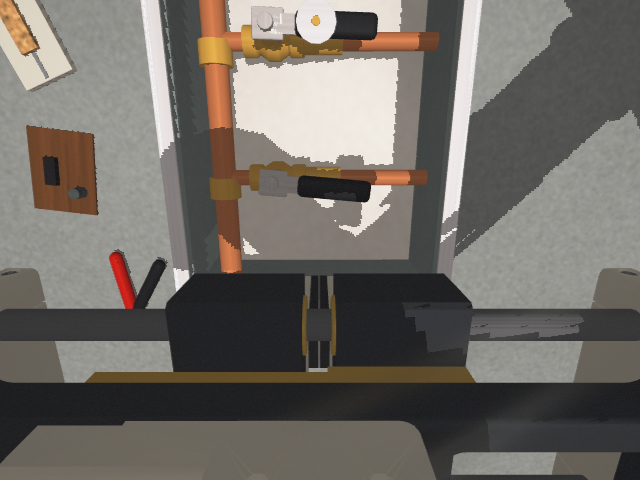

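```bash
python3 - <<'E'
import numpy as np
b=np.array([.5856,.0571]);X=np.array([.984,-.177]);Y=np.array([.177,.984])
W=lambda x,y:b+x*X+y*Y
A=W(-.046,-.110); print("approach shift cm",((A-[.598,.1421])*100).round(2))
for t in np.arange(0,1.75,.1):
    r=.060;n=np.array([np.sin(t),np.cos(t)])
    c=np.array([.035-r*np.cos(t),-.07+r*np.sin(t)])-.009*n-[.021,.0095]
    print(round(t,1),c.round(3),((W(*c)-A)*100).round(2).tolist())
E
```

```text
approach shift cm [ -7.71 -18.51]
0.0 [-0.046 -0.088] [0.38, 2.12]
0.1 [-0.047 -0.082] [0.43, 2.72]
0.2 [-0.047 -0.076] [0.54, 3.32]
0.3 [-0.046 -0.07 ] [0.7, 3.9]
0.4 [-0.045 -0.064] [0.93, 4.46]
0.5 [-0.043 -0.059] [1.21, 5.0]
0.6 [-0.041 -0.053] [1.54, 5.51]
0.7 [-0.038 -0.048] [1.92, 5.98]
0.8 [-0.034 -0.043] [2.35, 6.41]
0.9 [-0.03  -0.038] [2.81, 6.8]
1.0 [-0.026 -0.034] [3.32, 7.14]
1.1 [-0.021 -0.03 ] [3.85, 7.42]
1.2 [-0.016 -0.027] [4.41, 7.65]
1.3 [-0.011 -0.024] [4.99, 7.83]
1.4 [-0.005 -0.022] [5.59, 7.94]
1.5 [ 0.001 -0.02 ] [6.19, 8.0]
1.6 [ 0.007 -0.019] [6.8, 7.99]
1.7 [ 0.013 -0.019] [7.4, 7.93]
```

View pics/top3.png

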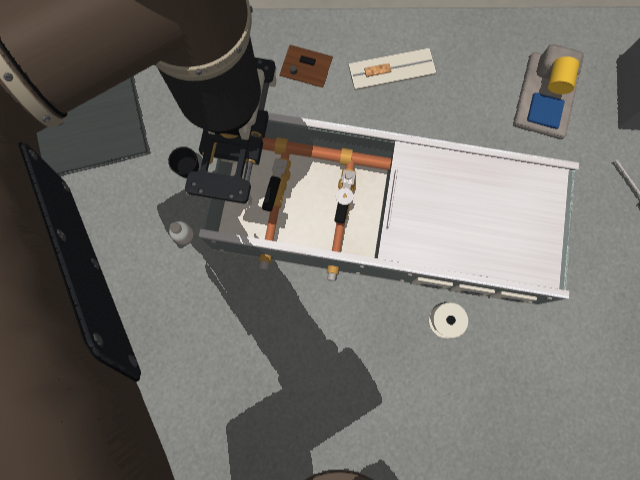

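Request:
{"api": "apply_moves", "payload": {
  "commands": [
    [[-1.6,-3.7,0],0,1],
    [[-3.2,-7.4,0],0,1],
    [[-4.8,-11.1,0],0,1],
    [[-6.4,-14.8,0],0,1],
    [[-7.7,-18.5,0],0,1],
    [[-7.7,-18.5,0],0,1],
    [[-7.7,-18.5,0],0,1]
  ]
}}

```text
clock: 8.18
tool_pos: [0.5207, -0.0444, 0.2462]
orientation: [-179.9, 0.0, -100.5]
force: [0.2, 0.5, 1.3]
opening: 0.0003
gripper_force: 0.0
```

```bash
python3 look.py 4 wrist side
```

```text
[ 0.52069406 -0.04437628  0.246158  ] [0.16091766 0.47141048 1.26938303] 8.1833
wrist
cover_lip [256.8 189.4] 0.94 [ 0.5611 -0.0895  0.122 ] duct 0.0018 -0.1486
cover_lip [437.8  34. ] 0.35 [ 0.4138 -0.1708  0.122 ] duct -0.1287 -0.2547
tagged_end [297.6 272.5] 0.55 [ 0.5473 -0.0067  0.096 ] duct -0.0264 -0.0695
bay [227.4 267.6] 0.46 [ 0.604  -0.0274  0.11  ] duct 0.033 -0.0799
side
cover_lip [310.  171.4] 0.97 [ 0.555 -0.1    0.122] duct -0.0023 -0.16
tagged_end [302.4 213.8] 0.71 [ 0.5444 -0.0076  0.096 ] duct -0.0291 -0.071
tagged_end [403.2 190.1] 0.53 [ 0.3632 -0.1247  0.096 ] duct -0.1866 -0.2182
plain_end [275.9 262.4] 0.67 [0.5583 0.1195 0.096 ] duct -0.0379 0.0566
plain_end [405.7 192.9] 0.67 [ 0.3569 -0.1184  0.096 ] duct -0.194 -0.2131
bay [268.8 226.3] 0.64 [0.594  0.0514 0.11  ] duct 0.0092 -0.0041
tool duct -0.04590614190136344 -0.11134101454958233
```

View pics/side4.png

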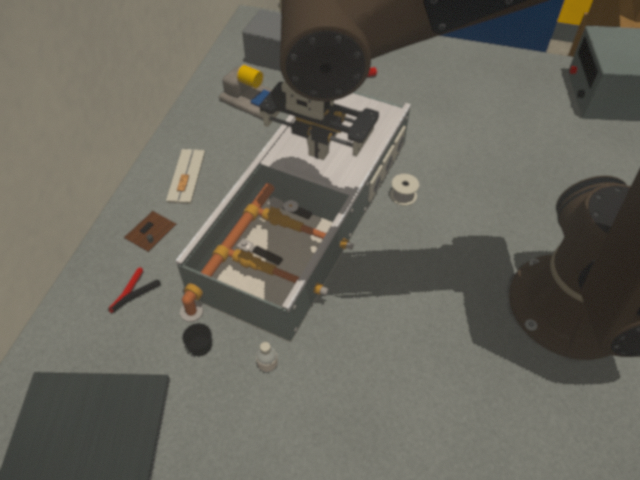

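Request:
{"api": "apply_moves", "payload": {
  "commands": [
    [[0,0,-4],0,1],
    [[0,0,-8],0,1],
    [[0,0,-10],0,1],
    [[0,0,-12],0,1],
    [[0,0,-13.5],0,1],
    [[0,0,-14.2],0,1],
    [[0,0,-14.2],0,1],
    [[0,0,-14.2],0,1]
  ]
}}

```text
clock: 9.35
tool_pos: [0.5216, -0.0425, 0.1039]
orientation: [180.0, -0.0, -100.3]
force: [0.7, 0.1, 0.2]
opening: 0.0008
gripper_force: 0.0
```

Request:
{"api": "apply_moves", "payload": {
  "commands": [
    [[0.2,1.2,0],0,1],
    [[0.38,2.1,0],0,1],
    [[0.43,2.7,0],0,1],
    [[0.54,3.3,0],0,1],
    [[0.7,3.9,0],0,1],
    [[0.93,4.46,0],0,1],
    [[1.2,5.0,0],0,1],
    [[1.54,5.5,0],0,1],
    [[1.92,5.98,0],0,1],
    [[2.35,6.4,0],0,1],
    [[2.8,6.8,0],0,1],
    [[3.3,7.1,0],0,1],
    [[3.85,7.4,0],0,1],
    [[4.4,7.65,0],0,1],
    [[5.0,7.8,0],0,1],
    [[5.6,7.9,0],0,1],
    [[5.6,7.9,0],0,1]
  ]
}}

```text
clock: 10.77
tool_pos: [0.5775, 0.0376, 0.1039]
orientation: [180.0, 0.0, -100.3]
force: [-3.0, 1.5, 2.1]
opening: 0.0003
gripper_force: 1.1
```

```bash
python3 look.py 5 wrist top
```

```text
[0.57751625 0.03763141 0.10390305] [-3.02774142  1.53002197  2.13123624] 10.7667
wrist
top
cover_lip [391.8 199.4] 0.66 [ 0.559  -0.0903  0.122 ] duct -0.0001 -0.1498
plain_end [268.6 201.9] 0.59 [0.5642 0.1146 0.096 ] duct -0.0312 0.0528
plain_end [444.9 323.6] 0.46 [ 0.357  -0.1721  0.096 ] duct -0.1844 -0.266
tool duct -0.004508469963776409 -0.020587921231078516
```

View pics/top5.png

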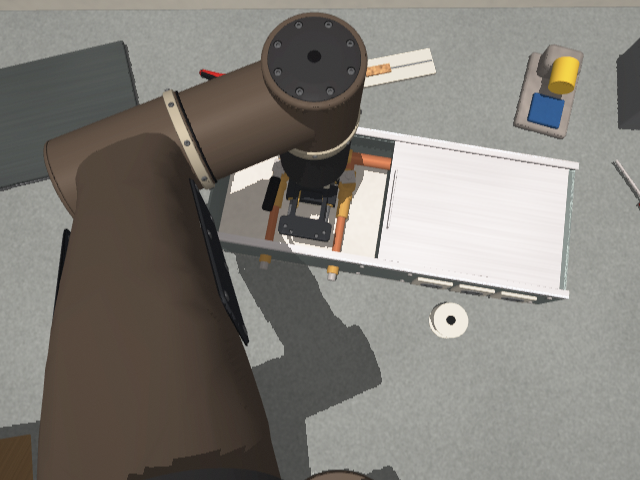

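Request:
{"api": "apply_moves", "payload": {
  "commands": [
    [[0.5,0,0],0,1],
    [[1.0,-0.05,0],0,1],
    [[1.3,-0.1,0],0,1],
    [[1.5,-0.15,0],0,1],
    [[1.5,-0.15,0],0,1]
  ]
}}

```text
clock: 11.68
tool_pos: [0.5912, 0.0349, 0.1021]
orientation: [179.8, -0.0, -100.3]
force: [-2.6, 3.1, -7.9]
opening: -0.0
gripper_force: 23.5
```

Request:
{"api": "apply_moves", "payload": {
  "commands": [
    [[0.3,-0.05,0],0,1],
    [[0.6,-0.1,0],0,1],
    [[0.6,-0.1,0],0,1]
  ]
}}

```text
clock: 11.93
tool_pos: [0.5942, 0.0344, 0.1018]
orientation: [179.5, -0.1, -100.4]
force: [-14.6, 11.0, -2.1]
opening: 0.0001
gripper_force: 27.3
```

Request:
{"api": "apply_moves", "payload": {
  "commands": [
    [[0.3,-0.05,0],0,1],
    [[0.5,-0.1,0],0,1],
    [[0.5,-0.1,0],0,1],
    [[0.5,-0.1,0],0,1]
  ]
}}

```text
clock: 12.27
tool_pos: [0.5946, 0.0343, 0.1016]
orientation: [179.1, -0.1, -100.4]
force: [-32.2, 19.6, 13.4]
opening: 0.0005
gripper_force: 35.4
```

Request:
{"api": "apply_moves", "payload": {
  "commands": [
    [[-0.5,0.1,0],0,1],
    [[-1.5,0.2,0],0,1],
    [[-3,0.4,0],0,1],
    [[-4,0.5,0],0,1],
    [[-4,0.5,0],0,1],
    [[-4,0.5,4],0,1],
    [[-4,0.5,8],0,1],
    [[-4,0.5,12],0,1],
    [[-4,3,15],0,1],
    [[-4,7,15],0,1],
    [[-4,11,15],0,1],
    [[-4,14,15],0,1],
    [[-4,14,15],0,1],
    [[-4,14,15],0,1]
  ]
}}

```text
clock: 13.43
tool_pos: [0.5639, 0.1745, 0.2543]
orientation: [-179.9, 0.0, -100.2]
force: [0.6, 1.1, -0.5]
opening: 0.0003
gripper_force: 0.0
```

```bash
python3 look.py 6 wrist top
```

```text
[0.5639211  0.17446672 0.25428066] [ 0.59250204  1.1081989  -0.47010623] 13.4333
wrist
cover_lip [307.3 157.6] 0.65 [0.5621 0.1133 0.122 ] duct -0.0331 0.0511
tagged_end [233.7  84. ] 0.62 [0.6107 0.0469 0.096 ] duct 0.0265 -0.0056
plain_end [305.3 157. ] 0.72 [0.5647 0.1134 0.096 ] duct -0.0305 0.0517
bay [263.  83.] 0.64 [0.5856 0.0529 0.11  ] duct 0.0008 -0.0042
top
cover_lip [390.4 198.6] 0.84 [ 0.5604 -0.0881  0.122 ] duct 0.0009 -0.1473
tagged_end [311.9 173. ] 0.96 [0.6147 0.0408 0.096 ] duct 0.0316 -0.0109
plain_end [269.  201.4] 0.58 [0.5651 0.114  0.096 ] duct -0.0303 0.0523
bay [305.3 187. ] 0.65 [0.5855 0.0521 0.11  ] duct 0.0008 -0.005
tool duct -0.04210594933184616 0.11165168529520106
```

View pics/wrist6.png

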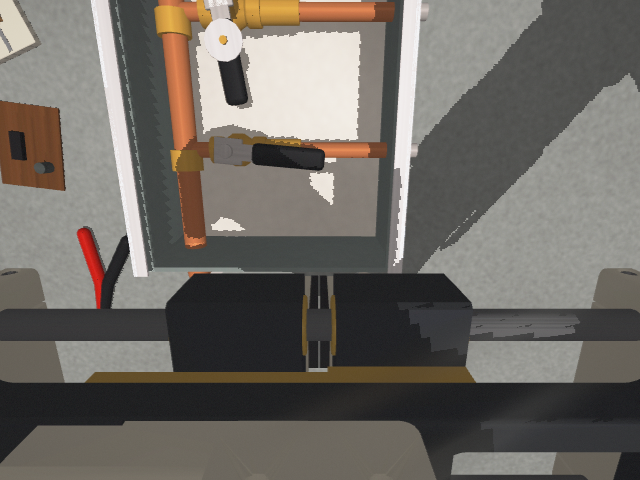

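```bash
python3 - <<'E'
from h import *
b=np.array([.5856,.0571]);X=np.array([.984,-.177]);Y=np.array([.177,.984])
D=lambda q:np.array([(q[:2]-b)@X,(q[:2]-b)@Y])
p=ctrl.snapshot("wrist")
t=D(at_z(p,(223.5,40),.103)); e=D(at_z(p,(236.5,104),.099)); print(t,e,np.degrees(np.arctan2(*(e-t)[::1])))
for th in (1.3,1.4,1.48,1.571):
  for r,z in ((.038,.103),(.084,.099)):
    d=np.array([.035-r*np.cos(th),-.07+r*np.sin(th)]); print(th,r,np.round(proj(p,[*(b+d[0]*X+d[1]*Y),z]),1))
g=cv2.cvtColor(np.array(p["img"]),cv2.COLOR_RGB2BGR)[0:200,140:340]; cv2.imwrite("pics/c7.png",cv2.resize(g,(600,600),interpolation=cv2.INTER_CUBIC))
E
```

```text
[ 0.02962295 -0.03778723] [0.02375681 0.00737115] -7.401356999351885
1.3 0.038 [230.2  46.4]
1.3 0.084 [250.7 108.6]
1.4 0.038 [225.5  47.7]
1.4 0.084 [240.7 111.1]
1.48 0.038 [221.6  48.3]
1.48 0.084 [232.6 112.3]
1.571 0.038 [217.1  48.5]
1.571 0.084 [223.2 112.8]
```

View pics/c7.png

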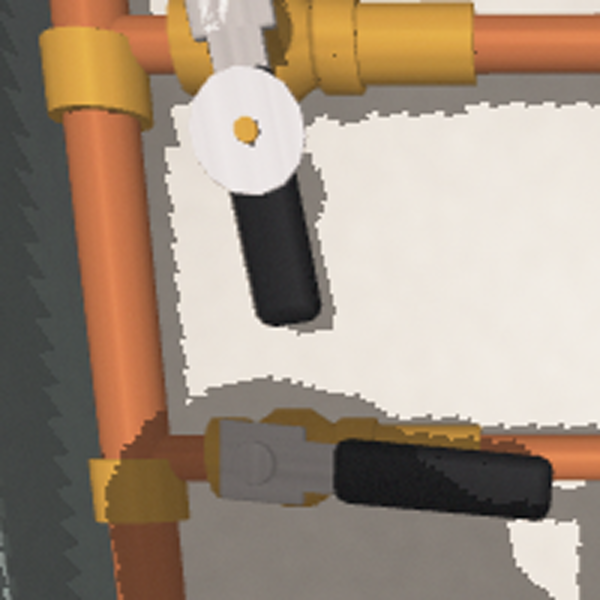

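Request:
{"api": "apply_moves", "payload": {
  "commands": [
    [[-0.5,-4,0],0,1],
    [[-0.9,-8,0],0,1],
    [[-1.3,-11.3,0],0,1],
    [[-1.3,-11.3,0],0,1],
    [[-1.3,-11.3,-4],0,1],
    [[-1.3,-11.3,-8],0,1],
    [[-1.3,-11.3,-11],0,1],
    [[-1.3,-11.3,-13.5],0,1],
    [[-1.3,-11.3,-15],0,1],
    [[-1.3,-11.3,-15],0,1],
    [[-1.3,-11.3,-15],0,1]
  ]
}}

```text
clock: 14.9
tool_pos: [0.5502, 0.0596, 0.1033]
orientation: [179.9, -0.1, -100.3]
force: [0.2, -0.2, 0.9]
opening: 0.0002
gripper_force: 0.0
```

Request:
{"api": "apply_moves", "payload": {
  "commands": [
    [[0.8,-0.15,0],0,1],
    [[1.6,-0.3,0],0,1],
    [[2.2,-0.4,0],0,1],
    [[2.7,-0.5,0],0,1],
    [[3.1,-0.55,0],0,1],
    [[3.4,-0.6,0],0,1],
    [[3.4,-0.6,0],0,1]
  ]
}}

```text
clock: 15.48
tool_pos: [0.5847, 0.0537, 0.1035]
orientation: [180.0, -0.0, -100.3]
force: [0.2, 0.0, -0.3]
opening: 0.0002
gripper_force: 0.0
```

Request:
{"api": "apply_moves", "payload": {
  "commands": [
    [[0.4,-0.07,0],0,1],
    [[0.7,-0.12,0],0,1],
    [[1.0,-0.18,0],0,1],
    [[1.0,-0.18,0],0,1]
  ]
}}

```text
clock: 15.82
tool_pos: [0.5941, 0.0524, 0.1032]
orientation: [179.9, 0.0, -100.3]
force: [-1.9, 1.8, 0.2]
opening: 0.0005
gripper_force: 1.1
```

Request:
{"api": "apply_moves", "payload": {
  "commands": [
    [[0.3,-0.05,0],0,1],
    [[0.6,-0.1,0],0,1],
    [[0.9,-0.16,0],0,1],
    [[1.1,-0.2,0],0,1],
    [[1.1,-0.2,0],0,1]
  ]
}}

```text
clock: 16.23
tool_pos: [0.5981, 0.0515, 0.1028]
orientation: [179.3, -0.1, -100.4]
force: [-31.2, 18.2, 20.9]
opening: 0.0004
gripper_force: 17.1
```

```bash
python3 look.py 8 side top; python3 - <<'E'
from h import *
p=ctrl.snapshot("side")
b=np.array([.5856,.0571]);X=np.array([.984,-.177]);Y=np.array([.177,.984])
img=np.array(p["img"])
u,v=proj(p,[*(b+.035*X-.01*Y),.1]);print(u,v)
u,v=int(u),int(v)
g=cv2.cvtColor(img,cv2.COLOR_RGB2GRAY)
print("\n".join(" ".join(f"{x:3d}" for x in r) for r in g[v-24:v+24:2,u-34:u+34:2]))
E
```

```text
[0.59812066 0.05153892 0.10281592] [-31.17289885  18.17058354  20.91754712] 16.2333
side
cover_lip [309.7 171.2] 0.69 [ 0.5557 -0.1004  0.122 ] duct -0.0015 -0.1603
tagged_end [259.7 225.5] 0.48 [0.6162 0.0436 0.096 ] duct 0.0325 -0.0079
plain_end [273.  260.1] 0.96 [0.5651 0.116  0.096 ] duct -0.0306 0.0543
bay [269.3 226.8] 0.95 [0.5926 0.0523 0.11  ] duct 0.0078 -0.0035
bay [307.4 170. ] 0.34 [ 0.5646 -0.1138  0.11  ] duct 0.0096 -0.1719
top
cover_lip [391.2 198.8] 0.9 [ 0.56   -0.0894  0.122 ] duct 0.0008 -0.1487
plain_end [268.7 200. ] 0.66 [0.5675 0.1145 0.096 ] duct -0.0279 0.0533
bay [304.6 186.1] 0.61 [0.5871 0.0532 0.11  ] duct 0.0021 -0.0035
tool duct 0.013304636379844947 -0.0032559470780768717
258.9551858242579 223.01193033187332
 57  52  51  50  50  49  48  47  49  47  46  48  44  45  46  47  46  46  44  42  46  48  46  46  45  46  45  45  47  48  45  45  48  55
 57  52  57  57  51  51  49  51  48  46  49  46  46  47  47  45  45  37  39  38  41  41  47  45  47  46  48  47  47  47  45  48  51  55
 56  52  60  56  55  48  48  47  47  48  48  47  46  47  48  43  44  38  37 
[... 2215 characters left out ...]
 131 128 114 111 110
 69  72  72  74  74  75  72  77  95 104 105 106 107 105 105 106 107 106 106 106  99  93 101 101 100 111 163 195 191 191 188 171 150 125
 78  75  74  75  72  74  74  88 101  98  93 100 104 107 106 107 105 106 107 107 107 106 107 106 105 105 124 170 188 197 199 200 194 181
 98  81  74  73  74  72  85 100  97  92  91  90  95 100 105 106 107 108 105 107 107 105 107 108 106 108 109 119 132 162 187 199 200 201
113  84  75  74  73  80  97  99  92  91  93  92  88  93  97 105 105 105 105 107 107 106 108 108 107 108 107 108 108 113 136 184 200 200
125  89  75  75  75  94 100  94  92  91  90  91  91  93  93  94  85  86 102 105 105 106 107 107 108 108 106 107 109 109 120 170 197 201
```

Request:
{"api": "apply_moves", "payload": {
  "commands": [
    [[-0.5,0.1,0],0,1],
    [[-1.5,0.2,0],0,1],
    [[-3,0.5,0],0,1],
    [[-4.5,0.7,0],0,1],
    [[-4.5,0.7,4],0,1],
    [[-4.5,0.7,8],0,1],
    [[-4.5,0.7,12],0,1],
    [[-4.5,4,15],0,1],
    [[-4.5,8,15],0,1],
    [[-4.5,12,15],0,1],
    [[-4.5,12,15],0,1],
    [[-4.5,12,15],0,1]
  ]
}}

```text
clock: 17.78
tool_pos: [0.5603, 0.1718, 0.2536]
orientation: [-180.0, 0.0, -100.2]
force: [-0.3, -0.1, -0.5]
opening: 0.0002
gripper_force: 0.0
```

```bash
cat > ang.py <<'E'
from h import *
b=np.array([.5856,.0571]);X=np.array([.984,-.177]);Y=np.array([.177,.984])
D=lambda q:np.array([(q[:2]-b)@X,(q[:2]-b)@Y])
def run(cam):
    p=ctrl.snapshot(cam); img=np.array(p["img"])
    m=(img.max(2)<60).astype(np.uint8)
    n,lab,st,ce=cv2.connectedComponentsWithStats(m)
    for name,r in (("tag",[.03,-.01]),("plain",[-.02,.05])):
        u=np.array(proj(p,[*(b+r[0]*X+r[1]*Y),.101]))
        k=[i for i in range(1,n) if 60<st[i,4]<3000]
        if not k: print("none");continue
        i=min(k,key=lambda i:np.linalg.norm(ce[i]-u))
        ys,xs=np.where(lab==i); P=np.array([D(at_z(p,(x,y),.1)) for x,y in zip(xs,ys)])
        c=P.mean(0); w,V=np.linalg.eigh(np.cov((P-c).T)); v=V[:,1]; v=v if (v[1]-v[0])>0 else -v
        L=(P-c)@v; print(cam,name,len(xs),"centre",c.round(4),"len",(L.max()-L.min()).round(3),"theta",np.arctan2(v[1],-v[0]).round(3))
        for t in ctrl.spot_point(p,"tagged_end" if name=="tag" else "plain_end")[:1]: print("   end",t["score"],D(at_z(p,t["at"],.096)).round(4))
if __name__=="__main__":
    o=ctrl.get_obs(); print(o["tool_pos"],o["force"],o["clock"]); run("wrist"); run("top")
    p=ctrl.snapshot("wrist"); save(p,"w9")
    c=cv2.imread("pics/wrist6.png"); 
E
python3 ang.py
```

```text
[0.56028162 0.17179763 0.25356726] [-0.28894572 -0.06454635 -0.47489383] 17.7833
wrist tag 958 centre [ 0.0354 -0.0059] len 0.035 theta 1.591
   end 0.91 [ 0.0366 -0.0053]
wrist plain 1533 centre [-0.0158  0.051 ] len 0.061 theta 0.093
   end 0.57 [-0.0315  0.0504]
top tag 168 centre [ 0.0355 -0.0053] len 0.033 theta 1.591
   end 0.6 [ 0.0396 -0.0067]
top plain 363 centre [-0.0168  0.0513] len 0.061 theta 0.09
   end 0.79 [-0.0296  0.0495]
```

```bash
python3 -c "
from plant import ctrl
print(ctrl.close_job())"
```

```text
the job is handed in; nothing more can be done
None
```

I handed the job in with the cover pushed right until it stopped at about 60 N and the tagged lever shut (measured about 1.59 rad). The lever needed a second push because the first stopped near 1.43 rad. The plain lever is still open at about 0.09 rad and no bystander was approached; the hand-in returned no verdict.

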